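# Back off the ratchet stop of the jar rack

## Robot

A 6-joint arm with a two-finger parallel gripper is mounted at the origin on a cart in front of the work surface, level with it; the furniture and walls round the work are solid. World frame = base frame: x ahead of the robot, y to its left, z up, the work surface at z = 0. Lengths are in m, angles in rad, forces in N, time in s.
With the tool pointing down it reaches from about 0.275 to 0.825 m from the base axis. Payload 4.9 kg.
Tool frame: the origin (TCP) lies midway between the tips of the shut fingers; the grasp point (between the pads) lies 19 mm behind it (grip_point_offset is the distance from the TCP to the grasp point, in m); z points along the fingers, y is the line along which they close (so a half turn about z gives the same grasp; the last joint's range is limited). The gripper opens to 85 mm and grips with 20 to 120 N. Pads are 22 mm wide; open, the fingers measure 114 mm over their backs; the gripper's body (76 mm by 85 mm) begins 54 mm behind the grasp point. The pads swing forward as they close: fully open they stand 13 mm farther back than shut.
Start: joints at [-1.3, 0.326, -0.193, 1.052, 0, 1.437], TCP at [0.217, -0.506, 0.231] pointing down, gripper open.
Joint ranges: [-2.65, 2.65], [-0.97, 1.79], [-1.3, 1.35], [-1.93, 2.1], [-1.47, 1.37], [-3.14, 3.14]. Speed limits (rad/s): [2.57, 2.57, 3.14, 3.14, 3.14, 3.14].

## Interface

Orientations are given as a rotation vector (axis times angle).
In Python, from cell import * gives the robot as it stands. Calls block until the motion is done:
- movep(position, orientation): joint-space move of the TCP to a pose.
- move_l(position, velocity=0.15, rot=None, until_force=None): straight line of the TCP; rot=None keeps the orientation; velocity is the mean speed in m/s. With until_force (N) it stops when the force on the tool has changed by that much, and returns True; else False.
- set_joints(angles): joint-space move.
- let_go() and grab(newtons=None): open the fingers fully, or close them until they stop; newtons is the grip in N (None keeps the last).
- sleep(seconds).
- ik(position, orientation): joint angles nearest the present ones, or None.
- get_state(): the state.
- grab_frame(name): name is "side" or "top"; returns a dict with "img" (400x640x3 uint8, red, green, blue), "fx", "fy", "cx", "cy" (pixels), "k1" (the pictures are not rectified: a ray, as slopes to the right and down, at radius r is drawn at 1 + k1 r^2 times it, then the intrinsics apply), "cam_to_world" (4x4, takes a point from camera to world coordinates). Camera axes: x right, y down, z forward; pixel columns grow to the right and rows downward; lengths in m; the calibration is good to about 2 mm. A picture is of the moment at which its call begins. There is no depth.
A pose or a line that the arm cannot do raises MotionError and nothing moves.
- sign_off(): hands the job in; it is judged then, once.
Trained networks look in the newest picture that a camera, given by its name, has taken for a name from the list of things; names that differ only in an ending like _2 or _b are one class to them, and where a whole thing is asked for, a point or a joint stands for the part that bears it (a point fixed in the world has none). Each returns a list of dicts, best first, with "score" (0 to 1); they miss things now and then, are a little off and sometimes report something else, mostly with a low value. They report only what shows in the picture. A call takes as long as a camera call. They do not tell look-alikes from the thing itself.
- spot_in(camera, name): "centre" ([column, row] in pixels, amid what is visible of it).
- silhouettes(camera, name): "mask" (400x640 bool, what is visible of it) and "centre" ([column, row] in pixels, amid what is visible of it).
- tip_of(camera, name): "centre" ([column, row] in pixels: a listed point, or the origin of a listed thing).
The state is a dict: "clock": time; "q": joint angles; "joint_velocities": joint speeds; "tau": joint torques, N m; "position": TCP position; "eef_rot": TCP orientation; "contact_force": force on the tool from outside, world axes, zero at the start; "wrist_torque": the same for the moment, N m; "finger_gap": opening from 0.0 (shut) to 1.0 (fully open); "grasp_force": force on a finger pad.
Only numpy, scipy, OpenCV 4.12 (cv2) and the standard library are available. Lean on these libraries where they do the work, as an engineer would, in place of code of your own. Each camera call takes 0.05 s, during which the arm holds its last target. There are 200 camera calls.

## Task

Make room for the tin in the spice rack: with the fingertips press the orange release tab on top of the black sliding stop and, keeping it pressed, push the stop back along its bar, away from the jars, until its red pointer stands over the green clip on the tray's front edge. Then let go of the tab. Do not lift anything, and leave the jars, the tin and the other things where they stand.

Things in the scene. Friction and masses are not known exactly. Their poses are not given: they have to be found in the camera images.
- rack: Jar rack fixed to the worktop: wooden tray 130 x 420 x 10 mm (x, y, z). Origin: centre of its underside, at worktop height. y runs along the bar, away from the jars; the stop opens towards +y. Three jars stand at x = +22 mm, at the -y end. Along the near side (x = -35 mm) lies an aluminium bar 16 mm wide, top 56 mm up, on posts at y = +-198 mm, toothed beneath, pitch 8 mm.
- stop (a joint): Position of the black sliding stop on the bar, m: grows towards the rack's +y (away from the jars), -0.004 to 0.150, starts between 0 and about 0.025. Slides lightly (about 1 N). With the tab up the ratchet blocks it towards +y (after up to 8 mm of play); towards -y it clicks over the teeth at a few N. Its jaw plate crosses the tray on the jars' side, top 66 mm above the worktop.
- release (a joint): How far the orange release tab on the stop is pressed straight down, in m: 0 up, 0.008 bottomed. Sprung: about 3 N to start, 6 N at the bottom. The ratchet is free beyond about 0.0045. Let go, it springs up: the pawl drops between two teeth, which may shift the stop by up to 5 mm, or rests on a tooth, the tab then staying up to 4 mm down (no fault).
- release_pad (a point): Centre of the top face of the orange tab (40 mm across the bar, 46 mm along it), 78 mm above the worktop when up; it moves with the stop and the tab.
- stop_pointer (a point): Lower tip of the red wire pointer on the stop's near side, 17 mm above the worktop; moves with the stop.
- mark: Green clip, 20 mm along the bar, 13 mm high, fixed on the tray's near edge. Origin: middle of its length, at worktop height; axes parallel to the rack's. The pointer shall stand over it: same y in the rack's frame.
- spice_jar_1: Glass spice jar with a white cap, 41 mm across, 99 mm high, standing in the rack (tray top 10 mm). Origin: centre of its underside.
- spice_jar_2: Glass spice jar with a red cap, 43 mm across, 99 mm high, standing in the rack. Origin: centre of its underside.
- spice_jar_3: Glass spice jar with a red cap, 45 mm across, 106 mm high, standing in the rack. Origin: centre of its underside. The three jars change places.
- tin_2: The tin for which room is made: turquoise with a metal lid, 58 mm across, 72 mm high, standing on the worktop in front of the rack. Origin: centre of its underside. Bystander: it stays where it is.
- kitchen_timer: Red and cream kitchen timer, 63 mm across, 53 mm high, on the worktop left of the rack. Origin: centre of its underside. Bystander.
- mug_3: Yellow mug, 84 x 119 x 92 mm, on the worktop right of the rack. Origin: centre of its underside. Bystander.
- push_wall (a point): Middle of the free face of the stop's upright push wall, which stands on the +y side of the tab: 42 mm wide, 8 mm thick, top 106 mm above the worktop; the face looks to the rack's -y and lies 27 mm in +y from the tab's centre. A fingertip on the tab can push against it.
Not all that is in view belongs to the job. Leave any blue look-alike of the spice_jar_2 alone.

How it is judged:
By the outcome, as a careful person would: the job done as asked, in the order asked, and still so for the second after the job is handed in, with the robot touching nothing.
It also fails if it takes over 32 s, if anything falls off the work surface, if the arm or the gripper's body presses on something with over 40 N, if the wrist force passes 120 N, or if a joint passes its speed limit or range.

## Working session

There is one attempt and no reset: what is moved stays moved. The work goes in short steps, each a Python script; the robot and the scene stay as the last script left them, time stands still between calls to the robot, and variables do not carry over. Pictures are saved under pics/ and viewed, at most 10 in all, crops included, and the job is handed in when it is done.

```bash
mkdir -p pics; cat > h.py <<'E'
from cell import *
import numpy as np, cv2
def ray(f,px):
    d=np.array([(px[0]-f["cx"])/f["fx"],(px[1]-f["cy"])/f["fy"]]);u=d.copy()
    for _ in range(20): u=d/(1+f["k1"]*(u@u))
    T=np.array(f["cam_to_world"]);v=T[:3,:3]@np.array([u[0],u[1],1]);return T[:3,3],v/np.linalg.norm(v)
def at_z(f,px,z):
    o,v=ray(f,px);return o+v*(z-o[2])/v[2]
def proj(f,P):
    T=np.array(f["cam_to_world"]);c=T[:3,:3].T@(np.asarray(P)-T[:3,3]);u=c[:2]/c[2];u=u*(1+f["k1"]*(u@u))
    return np.array([u[0]*f["fx"]+f["cx"],u[1]*f["fy"]+f["cy"]])
def tri(f1,p1,f2,p2):
    o1,v1=ray(f1,p1);o2,v2=ray(f2,p2)
    s=np.linalg.lstsq(np.c_[v1,-v2],o2-o1,rcond=None)[0]
    a,b=o1+s[0]*v1,o2+s[1]*v2;return (a+b)/2,np.linalg.norm(a-b)
def save(f,n): cv2.imwrite("pics/"+n,f["img"][:,:,::-1])
E
python3 - <<'E'
from h import *
np.set_printoptions(precision=4,suppress=True)
F={c:grab_frame(c) for c in("side","top")}
for c in F: save(F[c],c+"0.png"); print(c,np.array(F[c]["cam_to_world"])[:3,3])
Z=dict(release_pad=.078,stop_pointer=.017,mark=0,rack=0,push_wall=.09,spice_jar_1=.01,tin_2=0,kitchen_timer=0,mug_3=0)
for n in Z:
    for c in F:
        for r in tip_of(c,n)[:4]: print(n,c,np.round(r["centre"],1),round(r["score"],2),at_z(F[c],r["centre"],Z[n]))
E
```

```text
side [0.1621 0.7022 0.7259]
top [ 0.428  -0.0008  1.2847]
release_pad side [324.6 219.6] 0.71 [0.5114 0.0617 0.078 ]
release_pad top [292.5 210.6] 0.76 [0.5096 0.0795 0.078 ]
stop_pointer side [326.1 245. ] 0.7 [0.493  0.0897 0.017 ]
stop_pointer top [289.4 220.9] 0.87 [0.4816 0.0932 0.017 ]
mark side [294.7 278.5] 0.51 [0.5164 0.2139 0.    ]
mark top [248.8 213.6] 0.45 [0.5061 0.2234 0.    ]
rack side [312.8 234.2] 0.89 [0.5541 0.0547 0.    ]
rack side [282.  354.4] 0.5 [0.4351 0.3968 0.    ]
rack top [301.3 199.2] 0.92 [0.5509 0.0568 0.    ]
rack top [334.9 200.6] 0.57 [ 0.5458 -0.0496  0.    ]
push_wall side [312.1 223.9] 0.57 [0.5257 0.1028 0.09  ]
push_wall top [288.  204.2] 0.9 [0.5278 0.092  0.09  ]
spice_jar_1 side [278.2 199.9] 0.87 [ 0.7208 -0.0212  0.01  ]
spice_jar_1 side [332.  209.3] 0.63 [ 0.5501 -0.057   0.01  ]
spice_jar_1 side [334.6 201.3] 0.58 [ 0.5604 -0.095   0.01  ]
spice_jar_1 side [317.2 216.6] 0.58 [ 0.5738 -0.0073  0.01  ]
spice_jar_1 top [321.5 195.8] 0.64 [ 0.5603 -0.0073  0.01  ]
spice_jar_1 top [348.5 198.4] 0.62 [ 0.5516 -0.0921  0.01  ]
spice_jar_1 top [325.6 145.3] 0.58 [ 0.722  -0.0214  0.01  ]
spice_jar_1 top [334.8 199.7] 0.56 [ 0.5478 -0.049   0.01  ]
tin_2 side [376.8 235.6] 0.93 [ 0.3914 -0.0224  0.    ]
tin_2 top [325.9 250.4] 0.77 [ 0.3892 -0.02    0.    ]
kitchen_timer side [281.8 352.2] 0.85 [0.4381 0.3929 0.    ]
kitchen_timer side [295.7 279.8] 0.23 [0.5121 0.2162 0.    ]
kitchen_timer top [195.1 236. ] 0.85 [0.4357 0.3942 0.    ]
kitchen_timer top [322.5 250.3] 0.59 [ 0.3896 -0.0094  0.    ]
kitchen_timer top [437.3 182.7] 0.42 [ 0.6012 -0.3769  0.    ]
mug_3 side [354.9 154. ] 0.58 [ 0.6252 -0.3932  0.    ]
mug_3 top [438.1 180.5] 0.9 [ 0.6083 -0.3797  0.    ]
```

```bash
python3 - <<'E'
import cv2
a=cv2.imread("pics/side0.png")[170:320,230:430];b=cv2.imread("pics/top0.png")[150:270,220:380]
cv2.imwrite("pics/s1.png",cv2.resize(a,None,fx=4,fy=4,interpolation=2));cv2.imwrite("pics/t1.png",cv2.resize(b,None,fx=5,fy=5,interpolation=2))
E
```

```text
(no output)
```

View pics/s1.png

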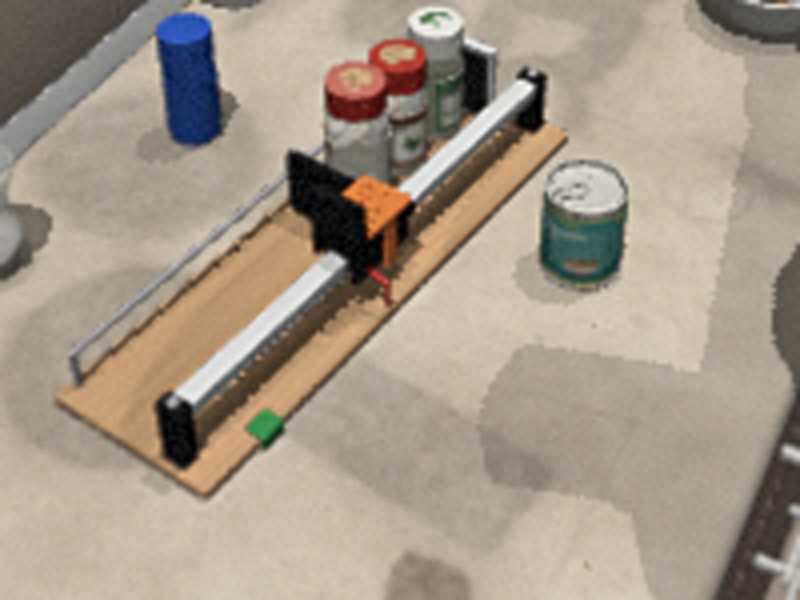

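View pics/t1.png

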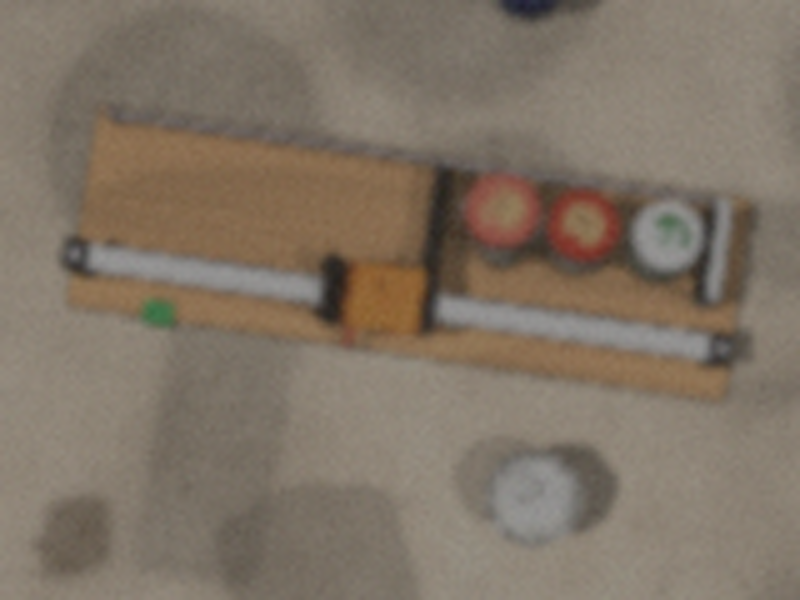

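The side view shows the tab at about (324,220), the pointer tip at (327,245) and the green clip at (296,277). In the top view they are at (297,210), (289.5,218) and (251.5,212.5). The red-capped jars stand in the rack. The blue look-alike behind it, at side (277,190), is not involved. Next I refine the rack heading and positions with colour segmentation.

```bash
cat >> h.py <<'E'
def cen(f,kind,box):
    h=cv2.cvtColor(f["img"],cv2.COLOR_RGB2HSV);H,S,V=[h[:,:,i].astype(int) for i in range(3)]
    m={"green":(H>50)&(H<80)&(S>110),"orange":(H>7)&(H<16)&(S>190),"red":((H<6)|(H>172))&(S>130)}[kind]
    b=np.zeros_like(m);x0,y0,x1,y1=box;b[y0:y1,x0:x1]=1;m&=b
    r,c=np.nonzero(m);return np.array([c.mean(),r.mean()]) if len(r) else None,len(r),(c.min(),c.max(),r.min(),r.max()) if len(r) else None
E
python3 - <<'E'
from h import *
np.set_printoptions(precision=4,suppress=True)
F={c:grab_frame(c) for c in("side","top")}
B={"side":dict(green=(285,265,310,290),orange=(310,205,340,245),red=(320,236,335,250)),"top":dict(green=(240,205,260,220),orange=(285,200,310,220),red=(283,212,296,223))}
for k in("green","orange","red"):
    R={c:cen(F[c],k,B[c][k]) for c in F}
    print(k,R)
    try: print(" tri",tri(F["side"],R["side"][0],F["top"],R["top"][0]))
    except Exception as e: print(e)
    for c in F:
        if R[c][0] is not None: print("  ",c,at_z(F[c],R[c][0],dict(green=.008,orange=.078,red=.022)[k]))
# bar ends on top crop/side crop, z=.056
for c,px in(("top",[(235,201),(364.4,219.6)]),("side",[(273.5,268.5),(363,191)])):
    a,b=[at_z(F[c],p,.058) for p in px];d=a-b;print(c,a,b,np.linalg.norm(d),np.degrees(np.arctan2(d[1],d[0])))
for px in((97,112),(755,195),(725,400),(68,308)): print(at_z(F["top"],(220+px[0]/5,150+px[1]/5),.01))
E
```

```text
green {'side': (array([295.9302, 276.3023]), 43, (np.int64(292), np.int64(300), np.int64(273), np.int64(281))), 'top': (array([251.5, 212. ]), 2, (np.int64(251), np.int64(252), np.int64(212), np.int64(212)))}
 tri (array([0.5112, 0.2135, 0.0107]), np.float64(0.0018191622139566135))
   side [0.5134 0.212  0.008 ]
   top [0.5106 0.2135 0.008 ]
orange {'side': (array([327.1379, 227.6552]), 29, (np.int64(322), np.int64(331), np.int64(219), np.int64(234))), 'top': (None, 0, None)}
'NoneType' object is not subscriptable
   side [0.491  0.0863 0.078 ]
red {'side': (array([324.1765, 239.2353]), 17, (np.int64(321), np.int64(326), np.int64(236), np.int64(244))), 'top': (None, 0, None)}
'NoneType' object is not subscriptable
   side [0.5053 0.0773 0.022 ]
top [0.5411 0.2558 0.058 ] [ 0.4825 -0.1357  0.058 ] 0.3959095070237679 81.49025414548021
side [0.5484 0.2505 0.058 ] [ 0.4801 -0.124   0.058 ] 0.3806818002886909 79.6674710889316
[0.6367 0.253  0.01  ]
[ 0.5809 -0.1633  0.01  ]
[ 0.4522 -0.1424  0.01  ]
[0.512  0.2699 0.01  ]
```

```bash
cat >> h.py <<'E'
from scipy.spatial.transform import Rotation as Ro
th=np.radians(81.9);EY=np.array([np.cos(th),np.sin(th),0]);EX=np.array([np.sin(th),-np.cos(th),0]);O=np.array([.5465,.055,0])
def W(x,y,z): return O+x*EX+y*EY+np.array([0,0,z])
def L(p): d=np.asarray(p)-O;return np.array([d@EX,d@EY,p[2]])
def rot(s):
    y=s*EX;z=np.array([0,0,-1.]);return Ro.from_matrix(np.c_[np.cross(y,z),y,z]).as_rotvec()
def look(tag):
    F={c:grab_frame(c) for c in("side","top")}
    for c in F:
        for n,z in(("stop_pointer",.017),("mark",0),("release_pad",.078),("push_wall",.092)):
            for r in tip_of(c,n)[:1]: print(c,n,np.round(r["centre"],1),round(r["score"],2),np.round(L(at_z(F[c],r["centre"],z)),4))
    a=cv2.resize(F["side"]["img"][190:310,240:370,::-1],None,fx=4,fy=4,interpolation=2);b=cv2.resize(F["top"]["img"][180:240,220:330,::-1],None,fx=4,fy=4,interpolation=2)
    o=np.zeros((a.shape[0]+0,max(a.shape[1],b.shape[1]),3),np.uint8);cv2.imwrite(f"pics/{tag}.png",a);cv2.imwrite(f"pics/{tag}_t.png",b);return F
E
python3 - <<'E'
from h import *
np.set_printoptions(precision=4,suppress=True)
rs={s:ik(W(-.035,.015,.18),rot(s)) for s in(1,-1)};print(rs)
q=get_state()["q"];s=min((k for k in rs if rs[k] is not None),key=lambda k:np.abs(np.array(rs[k])-q).max())
open("s.txt","w").write(str(s))
grab()
movep(W(-.035,.015,.18),rot(s))
move_l(W(-.035,.015,.092),.15)
st=get_state();print(s,st["clock"],L(st["position"]),st["contact_force"])
look("a")
E
```

```text
{1: array([ 0.0023,  0.3116, -0.3525,  0.9067,  0.    ,  1.7145]), -1: array([ 0.0023,  0.3116, -0.3525,  0.9067,  0.    , -1.4271])}
1 4.9333 [-0.0344  0.0148  0.0926] [ 0.098  -0.369  -0.1509]
side stop_pointer [324.6 245.8] 0.75 [-0.0564  0.0316  0.017 ]
side mark [320.6 217.6] 0.65 [ 0.0319 -0.0691  0.    ]
side release_pad [291.6 277.4] 0.59 [-0.0896  0.2013  0.078 ]
side push_wall [318.9 214.4] 0.38 [-0.0207  0.0063  0.092 ]
```

View pics/a.png

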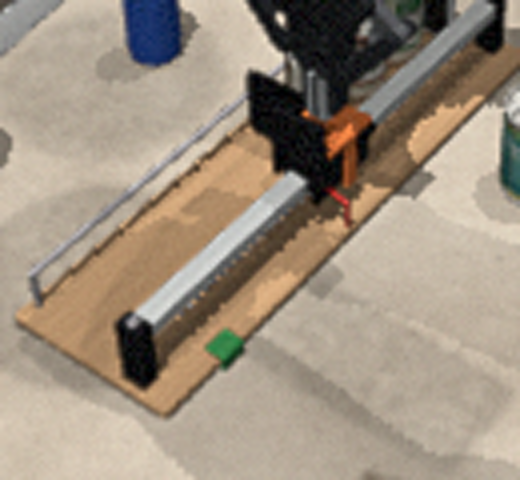

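The fingers stand over the tab, just short of the wall, and the pointer tip is at about side (327,245). I press now.

```bash
python3 - <<'E'
from h import *
np.set_printoptions(precision=4,suppress=True)
print(move_l(W(-.035,.015,.066),.03,until_force=10))
st=get_state();p=L(st["position"]);print(st["clock"],p,st["contact_force"])
if p[2]<.0745:
    z=p[2]
    move_l(W(-.035,.045,z),.04)
    st=get_state();print(st["clock"],L(st["position"]),st["contact_force"])
    look("b")
E
```

```text
True
6.15 [-0.0349  0.0152  0.07  ] [-0.7288 -0.1099  6.9031]
7.05 [-0.0347  0.0453  0.0702] [-0.6139  0.3301  5.5971]
side stop_pointer [317.5 252.7] 0.85 [-0.056   0.0626  0.017 ]
side mark [295.1 277.4] 0.44 [-0.0507  0.1498  0.    ]
side release_pad [316.2 230.3] 0.45 [-0.0423  0.0473  0.078 ]
side push_wall [305.7 229. ] 0.97 [-0.0271  0.0704  0.092 ]
```

View pics/b.png

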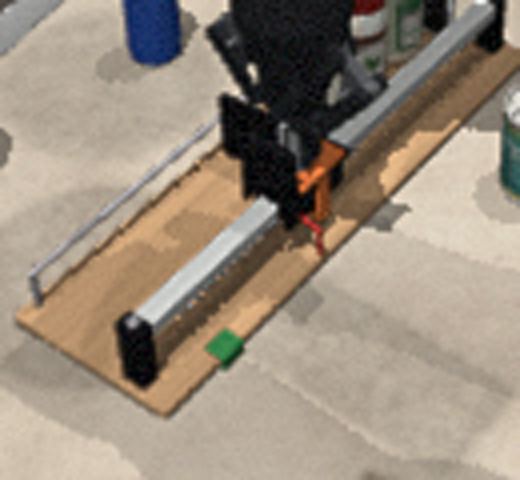

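The tab is bottomed and the stop moves with the finger. The pointer tip is now at about side (320.5,253) and the clip at (296,277). I push most of the way, then measure again.

```bash
python3 - <<'E'
from h import *
np.set_printoptions(precision=4,suppress=True)
move_l(W(-.035,.127,.0698),.04)
st=get_state();print(st["clock"],L(st["position"]),st["contact_force"])
F=look("c")
for y in(.14,.145,.15,.155,.16):print(y,proj(F["side"],W(-.06,y,.017)),proj(F["side"],W(-.067,y,.013)))
g=cen(F["side"],"green",(280,262,312,292));print(g, L(at_z(F["side"],g[0],.008)))
cv2.imwrite("pics/c2.png",cv2.resize(F["side"]["img"][240:300,270:340,::-1],None,fx=8,fy=8,interpolation=2))
E
```

```text
9.75 [-0.034   0.1274  0.0703] [ 0.3725 -0.31    6.0488]
side stop_pointer [298.9 275.1] 0.98 [-0.0636  0.149   0.017 ]
side mark [293.8 281.2] 0.44 [-0.0558  0.1609  0.    ]
side release_pad [297.1 250.4] 0.47 [-0.0471  0.1301  0.078 ]
side push_wall [282.3 244.2] 0.72 [-0.0143  0.1449  0.092 ]
top stop_pointer [253.6 217.2] 0.59 [-0.0734  0.1413  0.017 ]
top mark [300.4 198.5] 0.38 [0.006  0.0055 0.    ]
top release_pad [255.2 203.9] 0.52 [-0.0353  0.1322  0.078 ]
top push_wall [332.8 200.3] 0.41 [ 0.0053 -0.0952  0.092 ]
0.14 [300.0635 272.1162] [302.3483 274.4569]
0.145 [298.7899 273.3947] [301.0813 275.7446]
0.15 [297.5076 274.6818] [299.8057 277.041 ]
0.155 [296.2166 275.9776] [298.5213 278.3461]
0.16 [294.9167 277.2823] [297.2281 279.6601]
(array([295.7391, 275.6739]), 46, (np.int64(289), np.int64(300), np.int64(262), np.int64(281))) [-0.0532  0.1495  0.008 ]
```

View pics/c2.png

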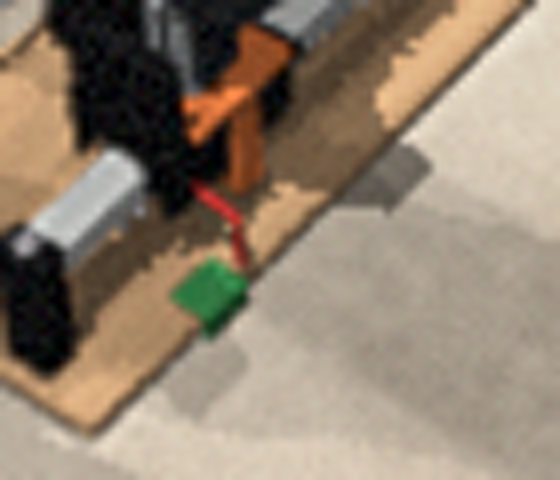

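The pointer tip is at side (300.4,273.5), and the centre of the clip's top face is at (296.25,276.25).

```bash
python3 - <<'E'
from h import *
np.set_printoptions(precision=4,suppress=True)
f=grab_frame("side")
for n,p,z in(("tip",(243,268),.017),("cliptop",(210,290),.013),("c1",(215,260),.013),("c2",(247,285),.013),("c3",(172,295),.013),("c4",(208,320),.013)):
    print(n,L(at_z(f,(270+(p[0]-3.5)/8,240+(p[1]-3.5)/8),z)))
for n,p,z in(("tip0",(327.1,245.3),.017),("tipb",(320.3,253),.017)): print(n,L(at_z(f,p,z)))
E
```

```text
tip [-0.0616  0.1425  0.017 ]
cliptop [-0.0565  0.1527  0.013 ]
c1 [-0.0502  0.1426  0.013 ]
c2 [-0.0646  0.1446  0.013 ]
c3 [-0.0482  0.1611  0.013 ]
c4 [-0.0635  0.1621  0.013 ]
tip0 [-0.0607  0.0262  0.017 ]
tipb [-0.0626  0.0592  0.017 ]
```

```bash
python3 - <<'E'
from h import *
np.set_printoptions(precision=4,suppress=True)
p=L(get_state()["position"])
move_l(W(-.035,p[1]+.0095,.0698),.03)
st=get_state();print(st["clock"],L(st["position"]),st["contact_force"])
f=grab_frame("side");print(tip_of("side","stop_pointer"))
P=L(st["position"]);move_l(W(-.035,P[1],.09),.06)
move_l(W(-.035,P[1]-.004,.17),.15)
sleep(.3)
st=get_state();print(st["clock"],L(st["position"]),st["contact_force"])
F=look("d")
a,b=[cv2.resize(g["img"][240:300,265:335,::-1],None,fx=8,fy=8,interpolation=2) for g in(f,F["side"])]
cv2.imwrite("pics/d2.png",cv2.resize(np.hstack([a[:,:400],b[:,:400]]),(800,480)))
E
```

```text
10.775 [-0.0338  0.1373  0.0703] [ 0.0606 -0.6566  4.8408]
[{'centre': [295.5, 272.8], 'score': 0.63}]
12.3417 [-0.0355  0.1332  0.1691] [-0.2068 -0.027   0.203 ]
side stop_pointer [298.5 274.8] 0.64 [-0.0622  0.1489  0.017 ]
side mark [294.2 280. ] 0.51 [-0.0542  0.1574  0.    ]
side release_pad [294.9 249.3] 0.5 [-0.0405  0.1304  0.078 ]
side push_wall [280.8 247.9] 0.75 [-0.0195  0.1562  0.092 ]
top stop_pointer [250. 215.] 0.81 [-0.0682  0.1536  0.017 ]
top mark [250.8 210.8] 0.58 [-0.0541  0.1561  0.    ]
top release_pad [322.2 251.5] 0.59 [-0.1476 -0.0846  0.078 ]
top push_wall [244.1 199.6] 0.52 [-0.028   0.1644  0.092 ]
```

View pics/d2.png

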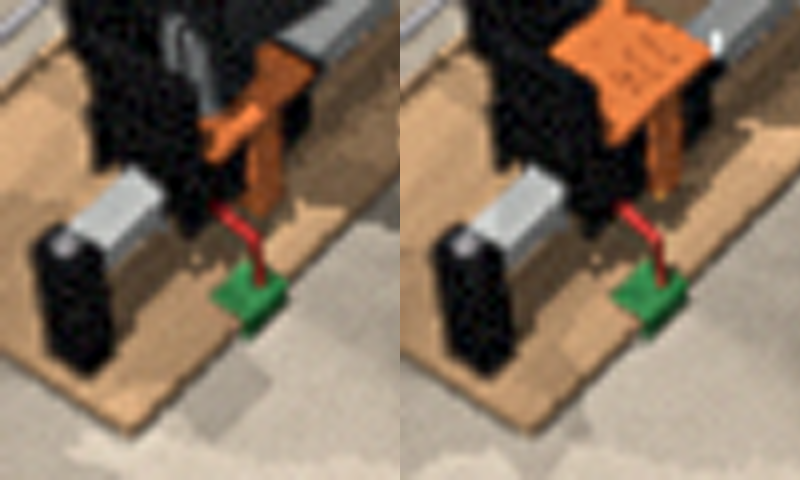

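After release, the pointer tip is at side (297.2,275.2), which gives rack y of about 0.151–0.152. The clip's centre is at 0.1527, so they agree within about 2 mm. The tab is free and the arm is clear, so I hand in.

```bash
python3 -c "
from h import *
print(L(at_z(grab_frame('side'),(297.2,275.2),.017)))
print(sign_off())"
```

```text
[-0.06041832  0.15170459  0.017     ]
the job is handed in; nothing more can be done
None
```

I pressed the tab, pushed the stop back and let go: the red pointer stands about 1 mm from the green clip's centre (by the side camera), only the stop was moved, and the job was handed in after about 12.5 s.

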